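# Fetch the orange tool case from the tilt-out rack

### The job

Load the caddy for the next job: tip the orange case forward out of its tight row by its top edge until it leans over the rack's front rail with its foot still in the rack, then grip it by its spine part, lift it out and stand it upright on the floor of the empty bay of the red caddy. Do not drop it, and leave the other cases and the glue bottle standing in their places.

Things in the scene. Friction and masses are not known exactly. Their poses are not given: they have to be found in the camera images.
- rack: Fixed plywood case rack, 190 x 262 x 112 mm. Origin on the bench under the middle of the row; x to its back, y along the row, z up. Five cases stand side by side about 2 mm apart, spines to the front (-x), near x = 0, on the floor board (top at z = 12 mm), at y = -92, -46, 0, 46, 92 mm. End panels at y = +-119 to +-131 mm, top at z = 112 mm, behind x = -54 mm only. Stays put.
- back_top (a point): Middle of the top edge of the rack's low back panel, 8 mm thick, 102 mm above the bench, about 7 mm behind the cases: the upper 100 mm of the cases' back faces stand free above it, so a finger can hook behind a case's top edge from behind. Axes as the rack.
- rail (a point): Middle of the axis of the steel rail in front of the row: 12 mm thick, along the rack's y, 262 mm long, 95 mm above the bench, on end posts (y = +-125 mm, top 102 mm). A case tipped forward about the front edge of its foot passes its balance at about 27 degrees, then falls a little and rests by itself on this rail at about 33 degrees.
- foot_strip (a point): Middle of the top back edge of a low strip along y, 4 mm higher than the rack's floor board, some 2 to 8 mm in front of the cases' feet; it stops them from sliding forward.
- case_orange_mid (a point): Centre of the orange case, the one to fetch: a hard plastic tool case, 95 (x, depth) x 44 (y, thickness) x 190 mm (z, height), plain box shape, 0.37 to 0.65 kg, orange with a paper label on its spine. This point is half-way up, 95 mm above its underside; x points from its spine to its back face, y across its thickness, z to its top. It stands in one of the five places of the rack.
- bay (a point): Middle of the rubber-covered floor of the empty bay of the red caddy, at floor level (6 mm above the bench). The caddy is fixed, an open steel tray 172 (x) x 232 (y) x 60 mm (z) with 6 mm walls and a divider of the same height in the middle; the empty bay is the one on its +y side, 160 mm (x) by 107 mm (y) inside. Axes are the caddy's.
- glue_mid (a point): Centre of the yellow glue bottle, 56 mm diameter, 125 mm tall, loose, standing in the middle of the caddy's other bay.
- case_green_mid (a point): Centre of the green case, a loose neighbour in the rack of the same size as the orange one, 0.5 kg (95 x 44 x 190 mm), axes likewise.
- case_grey_mid (a point): Centre of the grey case, a loose neighbour in the rack of the same size as the orange one, 0.5 kg (95 x 44 x 190 mm), axes likewise.
- case_black_mid (a point): Centre of the black case, a loose neighbour in the rack of the same size as the orange one, 0.5 kg (95 x 44 x 190 mm), axes likewise.
- case_blue_mid (a point): Centre of the blue case, a loose neighbour in the rack of the same size as the orange one, 0.5 kg (95 x 44 x 190 mm), axes likewise.
There are look-alikes about, which are no part of the job. There is more than one size of the part that bears case_orange_mid; the job needs the smaller.

How it is judged:
On the way:
1. the orange case is tipped forward out of the row, leaning over the front rail with its foot still in the rack (angle between case_orange_mid's own z axis and vertical between 0.5 and 0.9 rad and z of case_orange_mid in the frame of rack below 0.135 m and x of case_orange_mid in the frame of rack between -0.11 and -0.04 m and y of case_orange_mid in the frame of rack between -0.115 and 0.115 m), for 0.2 s.
At the end, for the whole second after the job is handed in: The orange case stands upright (within 3 degrees), released and at rest, on the floor of the caddy's empty bay (centre within 62 mm along and 36 mm across of the bay's middle); the other cases and the glue bottle stand upright (within 6 degrees) within 30 mm of where they started (angle between case_orange_mid's own z axis and vertical below 0.06 rad and z of case_orange_mid in the frame of bay between 0.089 and 0.101 m and x of case_orange_mid in the frame of bay between -0.062 and 0.062 m and y of case_orange_mid in the frame of bay between -0.036 and 0.036 m and linear speed of case_orange below 0.02 m/s and angle between each of glue_mid, case_green_mid, case_grey_mid, case_black_mid, case_blue_mid's own z axis and vertical below 0.1 rad and distance of each of glue_mid, case_green_mid, case_grey_mid, case_black_mid, case_blue_mid from where it was at the start of the episode below 0.03 m); the robot touches nothing.
It fails at once if another case is tipped over or pulled out of its place (tilted by more than 17 degrees or moved by more than 40 mm) (angle between any of case_green_mid, case_grey_mid, case_black_mid, case_blue_mid's own z axis and vertical above 0.3 rad or distance of any of case_green_mid, case_grey_mid, case_black_mid, case_blue_mid from where it was at the start of the episode above 0.04 m).
It fails at once if the glue bottle is knocked over or shoved away (tilted by more than 23 degrees or moved by more than 40 mm) (angle between glue_mid's own z axis and vertical above 0.4 rad or distance of glue_mid from where it was at the start of the episode above 0.04 m).
It fails at once if the orange case is dropped or thrown (faster than 0.7 m/s with no finger on it) (linear speed of case_orange above 0.7 m/s and contact force between the fingers and case_orange below 0.1 N).
It also fails if it takes over 59 s, if anything falls off the work surface, if the arm or the gripper's body presses on something with over 40 N, if the wrist force passes 120 N, or if a joint passes its speed limit or range.

### The arm

A 6-joint arm with a two-finger parallel gripper is mounted at the origin on the work surface. World frame = base frame: x ahead of the robot, y to its left, z up, the work surface at z = 0. Lengths are in m, angles in rad, forces in N, time in s.
With the tool pointing down it reaches from about 0.425 to 0.925 m from the base axis. Payload 12.5 kg.
Tool frame: the origin (TCP) lies midway between the tips of the shut fingers; the grasp point (between the pads) lies ctrl.grasp_offset behind it (ctrl.grasp_offset is the distance from the TCP to the grasp point, in m); z points along the fingers, y is the line along which they close (so a half turn about z gives the same grasp; the last joint's range is limited). The gripper opens to 85 mm and grips with 20 to 120 N. Pads are 22 mm wide; open, the fingers measure 114 mm over their backs; the gripper's body (76 mm by 85 mm) begins 54 mm behind the grasp point. The pads swing forward as they close: fully open they stand 13 mm farther back than shut.
Start: joints at [1.233, 0.491, 1.559, -0, 1.092, -0.106], TCP at [0.144, 0.608, 0.231] pointing down, gripper open.
Joint ranges: [-3.1, 3.1], [-0.84, 2.19], [0.05, 2.79], [-1.13, 4.28], [0.06, 2.93], [-2.69, 2.69]. Speed limits (rad/s): [2.22, 2.22, 2.79, 3.14, 3.14, 3.14].

### API

Orientations are given as a unit quaternion [x, y, z, w].
In Python, from rig import monitor, vision, ctrl gives the robot as it stands.
- The arm moves only by the tool drive_tool, never from a script. Its argument "deltas" is a list of rows, each a list of 3 entries, a list of its own where there are three numbers: the shift along the tool's x, y, z scaled (see below), then the turn, a rotation vector about the tool's x, y, z scaled (see below), then the opening, from -1 (shut) to 1 (fully open), so that 0 is half open. A call has 1 to 5 rows; each row is the pose to reach, as a shift and turn from the pose commanded when the call began, along the tool's axes at that moment; what a row does not reach only later rows make up. The controller multiplies each number of a shift by 300 mm and each number of a turn by 2 rad. A row lasts 1/8 s, in which the tool goes at most 62.5 mm and 10.7 degrees, less where a joint would pass 70% of its speed; a pose out of reach is approached as far as the arm can. A call with a number of a shift or a turn outside -1 to 1 is refused whole. A call with a gripper value outside its range is refused whole. The fingers move at their own pace and stop on an object; the grip force is fixed at half the most. Time passes only in rows, so rows that repeat a pose let the fingers close. It gives the time, the measured TCP pose, the force, the opening and the grip force at its end, in the units of the state.
- monitor.observe(): the state, without advancing time (a new reading comes with each control period).
- vision.get_image(name): name is "scene" or "top" or "wrist"; returns a dict with "image" (420x560x3 uint8, red, green, blue), "range_z" (420x560 float32, m along the optical axis (not along the pixel's ray), 0 where there is no reading), "camera_matrix" (3x3 intrinsics, pixels), "view" (4x4, takes a point from world to camera coordinates). Camera axes: x right, y down, z forward; pixel columns grow to the right and rows downward; lengths in m; the calibration is good to about 2 mm. A picture is of the moment at which its call begins.
- ctrl.finish_job(): hands the job in; it is judged then, once.
The state is a dict: "time_s": time; "joints": joint angles; "joint_velocities": joint speeds; "tau": joint torques, N m; "ee_pos": TCP position; "tcp_rot": TCP orientation; "contact_force": force on the tool from outside, world axes, zero at the start; "wrist_torque": the same for the moment, N m; "grip_width": opening from 0.0 (shut) to 1.0 (fully open); "gripper_force": force on a finger pad.
Only numpy, scipy, OpenCV 4.12 (cv2) and the standard library are available. Lean on these libraries where they do the work, as an engineer would, in place of code of your own. Each camera call takes 0.05 s, during which the arm holds its last target. There are 200 camera calls.

## Working session

There is one attempt and no reset: what is moved stays moved. The work goes in short steps, Python scripts to look and compute and a tool call to move; the robot and the scene stay as the last step left them, time stands still between calls to the robot, and variables do not carry over. Pictures are saved under pics/ and viewed, at most 10 in all, crops included, and the job is handed in when it is done.

Besides the shell and the picture viewer there is one more tool, called after "Request:" by a JSON object that holds its "api" and its "payload". drive_tool: Moves the arm, as the interface text tells. Shifts and turns lie within -1 to 1; 1 stands for 300 mm of shift or 2 rad of turn. Its arguments: {"type":"object","properties":{"deltas":{"type":"array","items":{"type":"array"}}},"required":["deltas"]}

```bash
mkdir -p pics; ls; python3 - <<'E'
from rig import monitor, vision, ctrl
import cv2,numpy as np
print(monitor.observe(), ctrl.grasp_offset)
for n in("scene","top"):
    d=vision.get_image(n); np.savez(f"pics/{n}0.npz",**d)
    cv2.imwrite(f"pics/{n}0.png",d["image"][:,:,::-1]); print(n,d["camera_matrix"].tolist(),d["view"].round(3).tolist())
E
```

```text
pics
{'time_s': 0.0, 'joints': array([ 1.23341495e+00,  4.91580593e-01,  1.55943727e+00,  8.56322659e-06,
        1.09166982e+00, -1.05571861e-01]), 'joint_velocities': array([ 0.00074613, -0.00118271, -0.00101432, -0.00050514,  0.00128592,
       -0.00056199]), 'tau': array([-5.83934343e-04, -6.18470335e+01, -2.61581308e+01, -1.21081721e-04,
        4.20787212e-03,  3.60313618e-05]), 'ee_pos': array([0.14347548, 0.60809205, 0.23071886]), 'tcp_rot': array([ 1.15647367e-01,  9.93290183e-01, -5.33306231e-04, -1.23978289e-04]), 'contact_force': array([ 0.25040202,  0.51433538, -0.57840311]), 'wrist_torque': array([-0.03340642, -0.02762631, -0.0153661 ]), 'gripper_force': 0.0, 'grip_width': 0.9987645865354462} 0.0187
scene [[499.6092396371796, 0.0, 274.94710053618724], [0.0, 499.6092396371796, 210.23795117642172], [0.0, 0.0, 1.0]] [[0.884, 0.468, 0.01, -0.528], [0.354, -0.655, -0.668, -0.111], [-0.306, 0.594, -0.744, 1.343], [0.0, 0.0, 0.0, 1.0]]
top [[426.9635840825225, 0.0, 275.31907883472957], [0.0, 426.9635840825225, 208.04838783281917], [0.0, 0.0, 1.0]] [[-0.022, -1.0, 0.014, 0.048], [-0.996, 0.021, -0.083, 0.603], [0.083, -0.016, -0.996, 0.986], [0.0, 0.0, 0.0, 1.0]]
```

View pics/scene0.png

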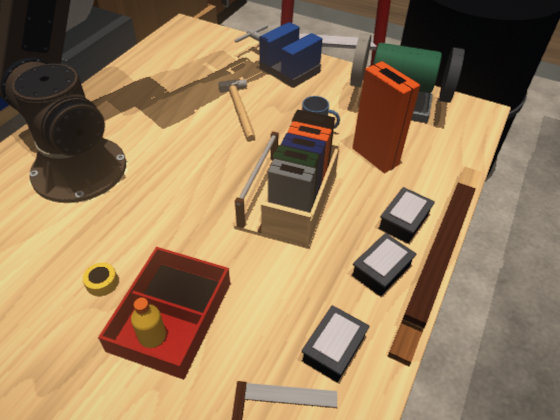

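View pics/top0.png

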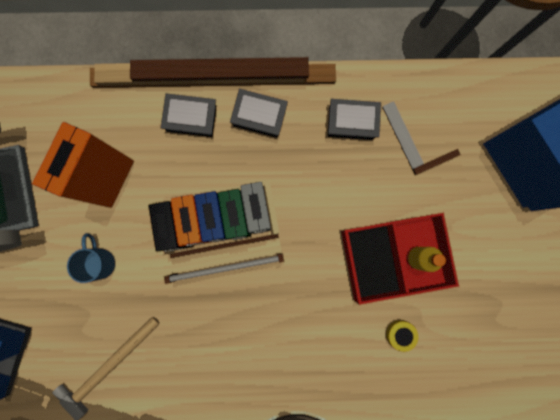

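```bash
cat > h.py <<'E'
import numpy as np,cv2
def cloud(d):
    K=d["camera_matrix"];V=d["view"];Z=d["range_z"].astype(float)
    v,u=np.mgrid[:Z.shape[0],:Z.shape[1]]
    c=np.stack([(u-K[0,2])/K[0,0]*Z,(v-K[1,2])/K[1,1]*Z,Z],-1)
    P=(c-V[:3,3])@V[:3,:3]; P[Z<=0]=np.nan; return P
def rect(xy):
    r=cv2.minAreaRect((xy*1000).astype(np.float32)); return np.round(r[0],1),np.round(r[1],1),round(r[2],2)
E
python3 - <<'E'
from h import *
for n in("top","scene"):
    d=np.load(f"pics/{n}0.npz"); P=cloud(d); im=d["image"]; hsv=cv2.cvtColor(im,cv2.COLOR_RGB2HSV)
    x,y,z=P[...,0],P[...,1],P[...,2]
    print(n)
    row=(z>.192)&(z<.215)&(x>.4)&(x<.8)&(y>0)&(y<.38)
    if n=="top": row[:, :140]=False
    k,l,s,c=cv2.connectedComponentsWithStats(row.astype(np.uint8))
    for i in range(1,k):
        if s[i,4]>80: print(s[i],rect(P[l==i][:,:2]),np.median(z[l==i]))
    og=row&(hsv[...,0]<14)&(hsv[...,1]>150)
    print("orange",og.sum(),rect(P[og][:,:2]) if og.sum()>5 else 0, np.argwhere(og).mean(0))
    red=((hsv[...,0]<6)|(hsv[...,0]>172))&(hsv[...,1]>150)&(z>.052)&(z<.068)&(y<0)&(x>.2)
    print("caddy rim",red.sum(),rect(P[red][:,:2]),np.median(z[red]))
    dk=(z>-.005)&(z<.015)&(im.max(-1)<45)&(y<.0)&(y>-.35)&(x>.3)&(x<.65)
    print("bay",dk.sum(),rect(P[dk][:,:2]),np.median(z[dk]))
    big=(hsv[...,0]<14)&(hsv[...,1]>150)&(z>.22); 
    print("big",big.sum(),rect(P[big][:,:2]),np.nanmax(z[big]) if big.any() else 0)
    rail=(z>.085)&(z<.112)&(x>.35)&(x<.55)&(y>-.05)&(y<.3); rp=P[rail]; print("rail",rail.sum(),rect(rp[:,:2]),rp[:,2].max())
t=cv2.imread("pics/top0.png")[110:270,20:290]; cv2.imwrite("pics/crop.png",cv2.resize(t,None,fx=2.9,fy=2.9,interpolation=2))
E
```

```text
top
[ 148  182  123   70 5550] (array([575. , 167.2]), array([100.2, 228.2]), 9.62) 0.20142970444639693
orange 615 (array([569.5, 214.6]), array([94.7, 47.9]), 9.36) [218.20650407 182.5495935 ]
caddy rim 913 (array([ 667.2, -197.4]), array([573.7, 245.3]), 15.16) 0.05901778537172795
bay 2597 (array([ 471.7, -200.7]), array([157.3,  96.2]), 8.72) 0.006341969798333818
big 2463 (array([683.5, 426.9]), array([ 61.7, 128.1]), 64.73) 0.26185919912737415
rail 766 (array([494.9, 154.5]), array([ 72.9, 262.3]), 9.35) 0.11196050440363378
scene
[ 267  110   68   76 3005] (array([576., 167.]), array([100.5, 231.1]), 9.59) 0.20169339289134747
orange 520 (array([641.8, 270.8]), array([277.9,  83.3]), 37.99) [128.54230769 318.25192308]
caddy rim 1210 (array([ 481.1, -247.1]), array([173. , 235.2]), 8.64) 0.059372221061945785
bay 0 (array([0., 0.]), array([0., 0.]), 0.0) nan
big 1355 (array([684.5, 425.4]), array([ 64.2, 131.3]), 65.71) 0.26231263100900365
rail 496 (array([494.3, 155.1]), array([ 72. , 267.3]), 9.03) 0.11196374603731098
  return _methods._mean(a, axis=axis, dtype=dtype,
  ret = ret.dtype.type(ret / rcount)
```

View pics/crop.png

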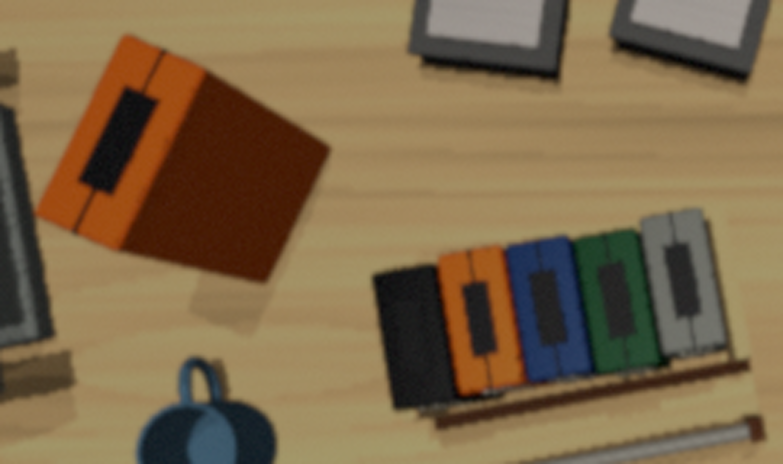

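Candidates: the free-standing orange box at top-view (85,165) is 262 mm high with a 62x128 mm top, so it is the larger look-alike. The one in the rack at (183,218) is 202 mm high with a 95x48 mm top and stands between black and blue, so it is the smaller one, the target.

```bash
cat >> h.py <<'E'
from scipy.spatial.transform import Rotation as Ro
YAW=np.radians(9.4); C=np.array([.5695,.2146])
def world(rx,rz,ry=0.,c=C,yaw=YAW):   # case-centred rack frame (m) -> world
    return np.r_[c+rx*np.array([np.cos(yaw),np.sin(yaw)])+ry*np.array([-np.sin(yaw),np.cos(yaw)]),rz]
def orient(tilt=0,yaw=YAW):    # tool y along row, x to front; tilt deg: gripper body toward front
    ex=np.array([np.cos(yaw),np.sin(yaw),0]);ey=np.array([-np.sin(yaw),np.cos(yaw),0]);t=np.radians(tilt)
    z=np.sin(t)*ex+np.array([0,0,-np.cos(t)]); return Ro.from_matrix(np.c_[np.cross(ey,z),ey,z])
def row(p0,R0,p,R):
    return (R0.inv().apply(p-p0)/.3).round(3).tolist(),((R0.inv()*R).as_rotvec()/2).round(3).tolist()
def now():
    from rig import monitor
    s=monitor.observe(); return s,s["ee_pos"],Ro.from_quat(s["tcp_rot"])
E
python3 - <<'E'
from h import *
d=np.load("pics/scene0.npz"); P=cloud(d); hsv=cv2.cvtColor(d["image"],cv2.COLOR_RGB2HSV)
m=(P[...,2]>.192)&(P[...,2]<.212)&(P[...,1]<.26)&(P[...,1]>.17)&(P[...,0]<.65)&(hsv[...,0]<14)&(hsv[...,1]>150)
m=cv2.morphologyEx(m.astype(np.uint8),cv2.MORPH_OPEN,np.ones((2,2)))>0
print(rect(P[m][:,:2]))
s,p,R=now()
print(row(p,R,np.r_[p[:2],.30],R)); print(row(p,R,world(.072,.30),orient(0)))
E
```

```text
(array([nan, nan]), array([0., 0.]), 0.0)
([0.0, -0.0, -0.231], [0.0, 0.0, 0.0])
([-1.905, -0.858, -0.23], [-0.0, -0.0, -0.198])
```

Request:
{"api": "drive_tool", "payload": {"deltas": [[[0, 0, -0.2], [0, 0, 0], -1], [[-0.2, -0.09, -0.23], [0, 0, -0.05], -1], [[-0.4, -0.18, -0.23], [0, 0, -0.1], -1], [[-0.6, -0.27, -0.23], [0, 0, -0.15], -1], [[-0.8, -0.36, -0.23], [0, 0, -0.198], -1]]}}

```text
time_s: 0.72
ee_pos: [0.3427, 0.455, 0.3002]
tcp_rot: [-0.084, 0.996, -0.0, -0.0]
contact_force: [0.7, -0.2, -0.5]
grip_width: -0.001
gripper_force: 0.0
```

```bash
python3 - <<'E'
from h import *
s,p,R=now(); print(s["time_s"],p,s["grip_width"]); print(row(p,R,world(.072,.30),orient(0)))
E
```

```text
0.725 [0.34266443 0.45500292 0.30019893] -0.0007657901493227839
([-0.852, -0.917, 0.001], [-0.0, -0.0, 0.002])
```

Request:
{"api": "drive_tool", "payload": {"deltas": [[[-0.14, -0.15, 0], [0, 0, 0.002], -1], [[-0.28, -0.3, 0], [0, 0, 0.002], -1], [[-0.42, -0.45, 0], [0, 0, 0.002], -1], [[-0.56, -0.6, 0], [0, 0, 0.002], -1], [[-0.7, -0.75, 0], [0, 0, 0.002], -1]]}}

```text
time_s: 1.35
ee_pos: [0.5867, 0.2673, 0.3001]
tcp_rot: [-0.08, 0.997, 0.0, -0.0]
contact_force: [0.3, 0.4, -0.7]
grip_width: -0.002
gripper_force: 0.0
```

Request:
{"api": "drive_tool", "payload": {"deltas": [[[-0.14, -0.15, 0], [0, 0, 0], -1], [[-0.152, -0.167, 0], [0, 0, 0], -1], [[-0.152, -0.167, 0], [0, 0, 0], -1]]}}

```text
time_s: 1.72
ee_pos: [0.6382, 0.2264, 0.2997]
tcp_rot: [-0.08, 0.997, 0.0, -0.001]
contact_force: [-0.3, -0.3, 0.3]
grip_width: 0.0
gripper_force: 0.0
```

```bash
python3 - <<'E'
from h import *
from rig import vision
s,p,R=now(); print(s["time_s"],p); print(row(p,R,world(.072,.30),orient(0)))
for n in ("wrist","top"):
    d=vision.get_image(n); np.savez(f"pics/{n}1.npz",**d)
    cv2.imwrite(f"pics/{n}1.png",d["image"][:,:,::-1])
    P=cloud(d); hsv=cv2.cvtColor(d["image"],cv2.COLOR_RGB2HSV)
    m=(P[...,2]>.19)&(P[...,2]<.212)&(P[...,1]<.27)&(P[...,1]>.15)&(P[...,0]<.65)&(P[...,0]>.5)&(hsv[...,0]<14)&(hsv[...,1]>130)
    print(n,m.sum(), rect(P[m][:,:2]) if m.sum()>4 else 0)
E
```

```text
1.725 [0.638178   0.22637915 0.29965036]
([-0.008, -0.001, -0.001], [0.0, -0.001, -0.002])
wrist 4565 (array([564.9, 233.3]), array([97.2, 83.7]), 9.15)
top 400 (array([572.3, 197.1]), array([94.1, 21.1]), 6.67)
```

View pics/wrist1.png

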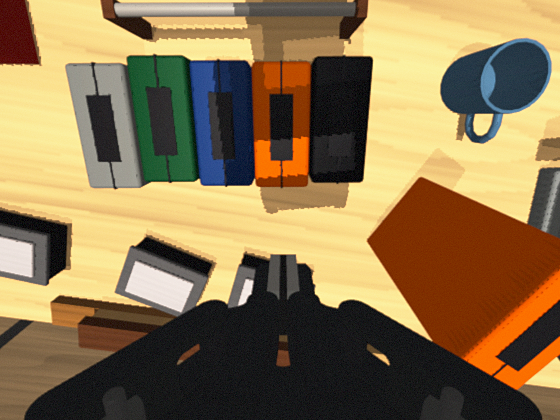

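Wrist view shows the orange case at columns 252–310, rows 62–187, between blue and black. The shut fingers are at column 283, in line with it. I'll measure its outline.

```bash
python3 - <<'E'
from h import *
d=np.load("pics/wrist1.npz"); P=cloud(d); hsv=cv2.cvtColor(d["image"],cv2.COLOR_RGB2HSV)
m=(P[...,2]>.19)&(P[...,2]<.212)&(hsv[...,0]<14)&(hsv[...,1]>130)
m[:, :250]=0; m[:,312:]=0; m[:50]=0; m[190:]=0
print(rect(P[m][:,:2]),np.median(P[m][:,2]),m.sum())
r=(P[...,2]>.192)&(P[...,2]<.212); r[:, 380:]=0; r[200:]=0
print("row",rect(P[r][:,:2]))
# front/back extents per case in the orange frame
ex=np.array([np.cos(YAW),np.sin(YAW)]);ey=np.array([-ex[1],ex[0]])
q=(P[r][:,:2]-C); a=q@ex*1000;b=q@ey*1000
for c in range(-4,2): 
    k=abs(b-46*c)<15; print(c,np.percentile(a[k],[1,99]).round(1) if k.any() else None)
rl=(P[...,2]>.085)&(P[...,2]<.106); rl[50:]=0; rl[:, :150]=0; rl[:,350:]=0
q=(P[rl][:,:2]-C)@ex*1000; print("rail x",np.percentile(q,[3,50,97]),np.percentile(P[rl][:,2],97))
E
```

```text
(array([569.3, 214.9]), array([94.5, 45.9]), 9.15) 0.20269454187087066 4533
row (array([574.8, 168.5]), array([ 99.6, 228.3]), 9.47)
-4 None
-3 [-45.8  46.1]
-2 [-50.7  41.2]
-1 [-47.2  44.8]
0 [-46.3  45.9]
1 [-49.4  42.8]
rail x [-115.76987123 -109.16080905 -104.72062903] 0.10250763172259021
```

Request:
{"api": "drive_tool", "payload": {"deltas": [[[0.02, 0, 0.15], [0, 0, 0], -1], [[0.02, 0, 0.3], [0, 0, 0], -1], [[0.02, 0, 0.4], [0, 0, 0], -1], [[0.02, 0, 0.4], [0, 0, 0], -1]]}}

```text
time_s: 2.33
ee_pos: [0.6308, 0.2266, 0.1788]
tcp_rot: [-0.081, 0.997, -0.0, -0.002]
contact_force: [0.4, 0.1, 1.3]
grip_width: 0.0
gripper_force: 0.0
```

```bash
python3 - <<'E'
from h import *
s,p,R=now(); print(s["time_s"],p,s["contact_force"])
def T(t):
    t=np.radians(t); return world(-.0475+.106*np.cos(t)-.168*np.sin(t),.012+.106*np.sin(t)+.168*np.cos(t))
for base,a in ((None,[0,2,5,8,11]),(11,[14,17,20,23,26]),(26,[28,30,32,33])):
    p0,R0=(p,R) if base is None else (T(base),orient(base))
    for t in a: print(t,row(p0,R0,T(t),orient(t)))
E
```

```text
2.325 [0.63083824 0.22664673 0.17879436] [0.3744065  0.11183693 1.28260532]
0 ([0.013, -0.006, -0.004], [-0.0, -0.002, -0.001])
2 ([0.033, -0.006, -0.016], [-0.0, -0.019, -0.001])
5 ([0.064, -0.006, -0.032], [-0.0, -0.045, -0.001])
8 ([0.095, -0.006, -0.047], [-0.0, -0.072, -0.001])
11 ([0.127, -0.007, -0.061], [-0.0, -0.098, -0.001])
14 ([0.03, 0.0, -0.018], [-0.0, -0.026, -0.0])
17 ([0.06, -0.0, -0.034], [-0.0, -0.052, 0.0])
20 ([0.092, 0.0, -0.048], [-0.0, -0.079, -0.0])
23 ([0.124, -0.0, -0.061], [-0.0, -0.105, 0.0])
26 ([0.157, 0.0, -0.072], [-0.0, -0.131, -0.0])
28 ([0.02, 0.0, -0.012], [-0.0, -0.017, 0.0])
30 ([0.04, 0.0, -0.023], [0.0, -0.035, 0.0])
32 ([0.06, -0.0, -0.034], [0.0, -0.052, 0.0])
33 ([0.071, -0.0, -0.039], [0.0, -0.061, 0.0])
```

Request:
{"api": "drive_tool", "payload": {"deltas": [[[0.013, -0.006, -0.004], [0, -0.002, 0], -1], [[0.033, -0.006, -0.016], [0, -0.019, 0], -1], [[0.064, -0.006, -0.032], [0, -0.045, 0], -1], [[0.095, -0.006, -0.047], [0, -0.072, 0], -1], [[0.127, -0.006, -0.061], [0, -0.098, 0], -1]]}}

```text
time_s: 2.95
ee_pos: [0.5951, 0.2181, 0.2011]
tcp_rot: [-0.08, 0.992, 0.008, 0.1]
contact_force: [0.9, -0.3, 0.1]
grip_width: 0.002
gripper_force: 0.3
```

```bash
python3 - <<'E'
from h import *
from rig import vision
d=vision.get_image("scene"); P=cloud(d)
s,p,R=now(); print(p,s["contact_force"],s["wrist_torque"])
ex=np.array([np.cos(YAW),np.sin(YAW)]);ey=np.array([-ex[1],ex[0]]);q=P[...,:2]-C
a,b=q@ex*1000,q@ey*1000; z=P[...,2]
for c in (-3,-2,-1,0,1):
    k=(abs(b-46*c)<12)&(abs(a)<130)&(z>.03)&(z<.235)
    print(c,k.sum(),"front-top x",np.percentile(a[k&(z>.19)],[2]),"zmax",np.percentile(z[k&(a<20)],99))
cv2.imwrite("pics/s2.png",cv2.resize(d["image"][60:260,180:460,::-1],None,fx=2.5,fy=2.5))
E
```

```text
[0.59363773 0.21795995 0.20144382] [0.53534263 0.78571548 0.48053371] [-0.01561469  0.05881622 -0.01251336]
-3 552 front-top x [-44.50759289] zmax 0.20528661939989826
-2 493 front-top x [-48.51224993] zmax 0.20494259567954012
-1 475 front-top x [-44.69575164] zmax 0.20497786647842756
0 429 front-top x [-78.17405245] zmax 0.22046093429959346
1 272 front-top x [-48.34522815] zmax 0.20469066334674402
```

View pics/s2.png

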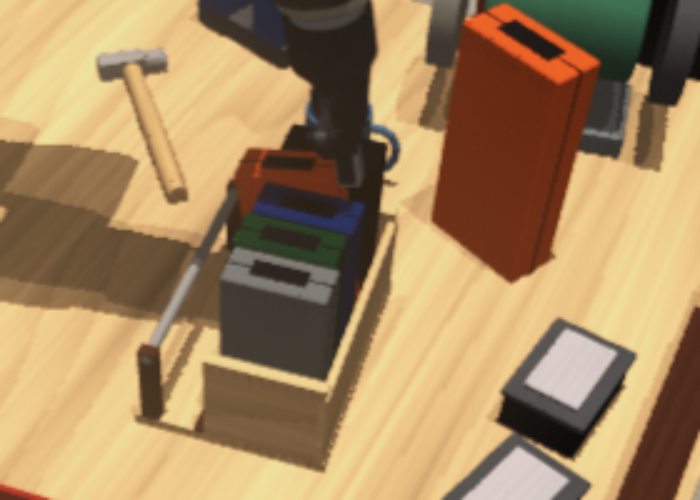

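The orange case (front-top edge near (245,155) in the crop) is tipping about 10° on its own and its neighbours have stayed in place. I'll continue.

Request:
{"api": "drive_tool", "payload": {"deltas": [[[0.03, 0, -0.018], [0, -0.026, 0], -1], [[0.06, 0, -0.034], [0, -0.052, 0], -1], [[0.092, 0, -0.048], [0, -0.079, 0], -1], [[0.124, 0, -0.061], [0, -0.105, 0], -1], [[0.157, 0, -0.072], [0, -0.131, 0], -1]]}}

```text
time_s: 3.62
ee_pos: [0.5456, 0.21, 0.2125]
tcp_rot: [-0.078, 0.97, 0.019, 0.228]
contact_force: [1.4, -0.1, 0.5]
grip_width: 0.0
gripper_force: 0.0
```

Request:
{"api": "drive_tool", "payload": {"deltas": [[[0.02, 0, -0.012], [0, -0.017, 0], -1], [[0.04, 0, -0.023], [0, -0.035, 0], -1], [[0.055, 0, -0.032], [0, -0.047, 0], -1], [[0.055, 0, -0.032], [0, -0.047, 0], -1]]}}

```text
time_s: 4.12
ee_pos: [0.5266, 0.2068, 0.2133]
tcp_rot: [-0.077, 0.959, 0.022, 0.272]
contact_force: [-0.7, -0.5, -0.8]
grip_width: 0.001
gripper_force: 0.0
```

```bash
cat > m.py <<'E'
from h import *
from rig import vision
import sys
d=vision.get_image("scene"); P=cloud(d)
s,p,R=now(); print(s["time_s"],p,s["contact_force"],R.as_quat())
ex=np.array([np.cos(YAW),np.sin(YAW)]);ey=np.array([-ex[1],ex[0]]);q=P[...,:2]-C
a,b=q@ex*1000,q@ey*1000; z=P[...,2]; hsv=cv2.cvtColor(d["image"],cv2.COLOR_RGB2HSV)
for c in (-3,-2,-1,1):
    k=(abs(b-46*c)<12)&(abs(a)<60)&(z>.19)&(z<.21)
    print(c,"front-top x",np.percentile(a[k],[2]),"z",np.median(z[k]))
o=(abs(b)<30)&(a>-200)&(a<0)&(z>.1)&(z<.25)&(hsv[...,0]<14)&(hsv[...,1]>130)
A=a[o];Z=z[o]*1000;B=b[o]; print("orange n",o.sum(),"foremost",np.percentile(A,1),"at z",np.median(Z[A<np.percentile(A,3)]),"y",np.percentile(B,[1,99]))
from numpy.linalg import svd
top=o&(abs(b)<12)&(a>-150)
if top.sum()>30:
    f=np.polyfit(a[top],z[top]*1000,1); print("top slope deg",np.degrees(np.arctan(f[0])),"zmax",Z.max())
n=sys.argv[1]; cv2.imwrite(f"pics/{n}.png",cv2.resize(d["image"][60:260,180:460,::-1],None,fx=2.5,fy=2.5))
E
python3 m.py s3
```

```text
4.175 [0.52700353 0.20690142 0.21317412] [-0.25528329 -0.02749781 -0.9688379 ] [-0.07698357  0.95887911  0.02190039  0.27229535]
-3 front-top x [-44.0818439] z 0.2021942374659082
-2 front-top x [-48.51969642] z 0.20202408071921676
-1 front-top x [-45.88602131] z 0.20196568771129336
1 front-top x [-46.79168578] z 0.2021039144796823
orange n 1247 foremost -146.62853781906202 at z 172.14635293745243 y [-25.85966388  22.27883563]
top slope deg 9.854396902761458 zmax 249.08219308111748
```

View pics/s3.png

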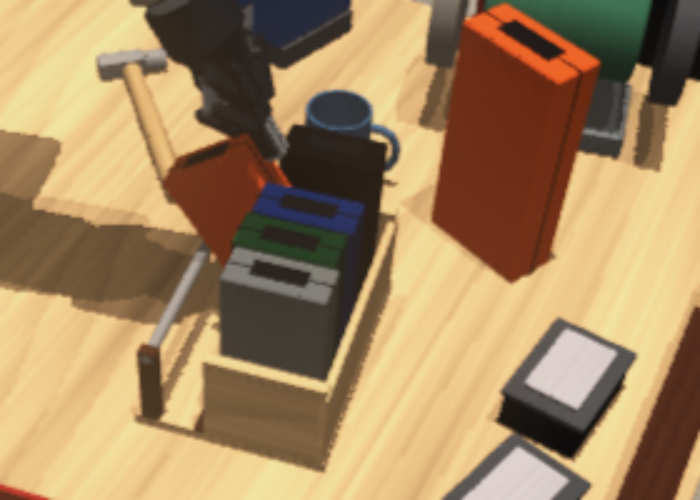

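The orange case (top edge at about (170,180)–(240,140) in the crop) now leans on the rail, with its measured front-top edge at x=-147, z=172 mm (expected -151, 171), so it is about 33° over. Its neighbours have not moved. Next I'll retreat, open and regrip near the spine.

```bash
python3 - <<'E'
from h import *
s,p,R=now()
def G(u,h,t=33):
    t=np.radians(t); return world(-.0475+u*np.cos(t)-h*np.sin(t),.012+u*np.sin(t)+h*np.cos(t))
for u,h in((.118,.168),(.118,.235),(.03,.235),(.03,.134)): print(u,h,G(u,h),row(p,R,G(u,h),orient(33)))
a=orient(33)
print(row(G(.03,.235),a,G(.03,.134),a))
E
```

```text
0.118 0.168 [0.53000137 0.20806104 0.21716406] ([-0.016, 0.002, -0.006], [-0.001, -0.011, -0.002])
0.118 0.235 [0.49400055 0.20210115 0.27335499] ([-0.011, 0.002, -0.229], [-0.001, -0.011, -0.002])
0.03 0.235 [0.42118855 0.1900472  0.22542675] ([0.282, 0.001, -0.222], [-0.001, -0.011, -0.002])
0.03 0.134 [0.47545845 0.19903152 0.14072103] ([0.275, 0.002, 0.114], [-0.001, -0.011, -0.002])
([-0.0, -0.0, 0.337], [0.0, 0.0, 0.0])
```

Request:
{"api": "drive_tool", "payload": {"deltas": [[[-0.03, 0, -0.01], [0, 0, 0], -1], [[-0.03, 0, -0.12], [0, -0.011, 0], -0.5], [[-0.02, 0, -0.229], [0, -0.011, -0.002], 1], [[0.13, 0, -0.225], [0, -0.011, -0.002], 1], [[0.282, 0, -0.222], [0, -0.011, -0.002], 1]]}}

```text
time_s: 4.8
ee_pos: [0.4209, 0.1897, 0.225]
tcp_rot: [-0.078, 0.956, 0.022, 0.283]
contact_force: [0.7, -0.1, -0.2]
grip_width: 0.848
gripper_force: 0.0
```

Request:
{"api": "drive_tool", "payload": {"deltas": [[[0, 0, 0], [0, 0, 0], 1], [[0, 0, 0], [0, 0, 0], 1], [[0, 0, 0], [0, 0, 0], 1]]}}

```text
time_s: 5.18
ee_pos: [0.4224, 0.1899, 0.2251]
tcp_rot: [-0.078, 0.956, 0.022, 0.283]
contact_force: [-0.6, 0.7, 0.1]
grip_width: 1.004
gripper_force: 0.0
```

```bash
python3 - <<'E'
from h import *
from rig import vision
s,p,R=now(); print(s["time_s"],s["joints"].round(2),s["grip_width"])
t=np.radians(33)
def G(u,h): return world(-.0475+u*np.cos(t)-h*np.sin(t),.012+u*np.sin(t)+h*np.cos(t))
for u,h in((.03,.235),(.03,.134)): print(row(p,R,G(u,h),orient(33)))
d=vision.get_image("wrist"); cv2.imwrite("pics/w4.png",d["image"][:,:,::-1]); np.savez("pics/w4.npz",**d)
d=vision.get_image("scene"); P=cloud(d); hsv=cv2.cvtColor(d["image"],cv2.COLOR_RGB2HSV)
ex=np.array([np.cos(YAW),np.sin(YAW)]);ey=np.array([-ex[1],ex[0]])
for n in ("wrist","scene"):
    if n=="wrist": e=np.load("pics/w4.npz")
    else: e=d
    P=cloud(e); hsv=cv2.cvtColor(e["image"],cv2.COLOR_RGB2HSV); q=P[...,:2]-C; a,b,z=q@ex*1000,q@ey*1000,P[...,2]*1000
    o=(abs(b)<30)&(a>-170)&(a<-70)&(z>150)&(z<228)&(hsv[...,0]<14)&(hsv[...,1]>130)
    # case coords for top face
    u=(a+47.5)*np.cos(t)+(z-12)*np.sin(t); h=-(a+47.5)*np.sin(t)+(z-12)*np.cos(t)
    k=o&(h>180)
    print(n,o.sum(),k.sum(),"h",np.percentile(h[k],[5,50,95]).round(1),"u",np.percentile(u[k],[1,99]).round(1),"y",np.percentile(b[k],[1,99]).round(1), "slope",np.polyfit(u[k],h[k],1).round(3))
E
```

```text
5.175 [ 0.33  0.15  2.28 -0.56  0.18 -0.88] 1.0039018739653836
([0.003, 0.001, -0.003], [-0.001, -0.0, 0.0])
([0.002, 0.002, 0.334], [-0.001, -0.0, 0.0])
wrist 2283 2141 h [186.  189.9 192. ] u [-3.9 90.1] y [-22.2  21.3] slope [3.70000e-02 1.88757e+02]
scene 750 385 h [181.3 188.9 191.8] u [-0.4 91.8] y [-25.   18.9] slope [1.0000e-02 1.8741e+02]
```

View pics/w4.png

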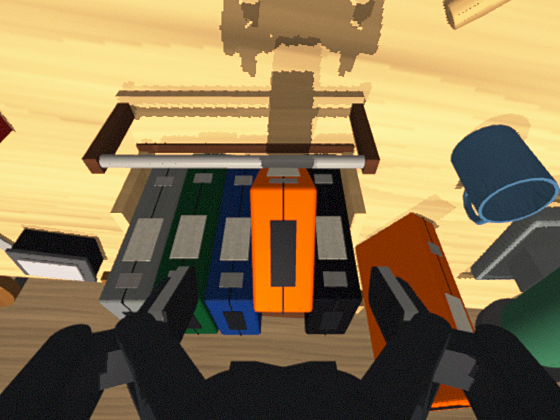

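Wrist view: the orange case's top face is at (250–317, 170–312), centred between the open fingers at columns 185 and 385. Its measured top height (190 mm) and y (±22 mm) fit. Descending along the case axis.

Request:
{"api": "drive_tool", "payload": {"deltas": [[[0.005, 0.002, 0.08], [0, 0, 0], 1], [[0.01, 0.002, 0.16], [0, 0, 0], 1], [[0.01, 0.002, 0.25], [0, 0, 0], 1], [[0.01, 0.002, 0.334], [0, 0, 0], 1], [[0.01, 0.002, 0.334], [0, 0, 0], 1]]}}

```text
time_s: 5.9
ee_pos: [0.4806, 0.1988, 0.159]
tcp_rot: [-0.08, 0.96, 0.024, 0.266]
contact_force: [-0.9, 0.5, 0.3]
grip_width: 1.001
gripper_force: 0.0
```

Request:
{"api": "drive_tool", "payload": {"deltas": [[[0, 0, 0], [0, 0, 0], -1], [[0, 0, 0], [0, 0, 0], -1], [[0, 0, 0], [0, 0, 0], -1], [[0, 0, 0], [0, 0, 0], -1], [[0, 0, 0], [0, 0, 0], -1]]}}

```text
time_s: 6.52
ee_pos: [0.4795, 0.1989, 0.1604]
tcp_rot: [-0.08, 0.96, 0.024, 0.267]
contact_force: [-4.1, -1.2, 7.1]
grip_width: 0.509
gripper_force: 60.3
```

```bash
python3 - <<'E'
from h import *
s,p,R=now(); print(s)
for dz in (.02,.07,.13,.2): print(dz,row(p,R,p+[0,0,dz],R))
E
```

```text
{'time_s': 6.525, 'joints': array([ 0.29741937,  0.34867112,  2.22324665, -1.13353946,  0.07026425,
       -0.32471961]), 'joint_velocities': array([-1.59546191e-03,  9.73674301e-06,  8.77367898e-04,  1.92596339e-04,
       -7.37882226e-04, -2.81851070e-04]), 'tau': array([-1.42392408e-02, -3.81241322e+01, -1.57942808e+01, -8.34823516e-02,
       -8.11537094e-01,  1.54333713e-02]), 'ee_pos': array([0.47953399, 0.19893219, 0.16039138]), 'tcp_rot': array([-0.08001786,  0.96000718,  0.02435708,  0.26718923]), 'contact_force': array([-4.05344525, -1.22373283,  7.05180006]), 'wrist_torque': array([-0.239623  ,  0.30960532, -0.12723047]), 'gripper_force': 60.301507115364075, 'grip_width': 0.5093285185048101}
0.02 ([-0.034, 0.0, -0.057], [0.0, 0.0, 0.0])
0.07 ([-0.121, 0.001, -0.2], [0.0, 0.0, 0.0])
0.13 ([-0.224, 0.002, -0.371], [0.0, 0.0, 0.0])
0.2 ([-0.345, 0.003, -0.571], [0.0, 0.0, 0.0])
```

Request:
{"api": "drive_tool", "payload": {"deltas": [[[-0.017, 0, -0.028], [0, 0, 0], -1], [[-0.034, 0, -0.057], [0, 0, 0], -1], [[-0.06, 0, -0.1], [0, 0, 0], -1], [[-0.086, 0, -0.143], [0, 0, 0], -1], [[-0.121, 0, -0.2], [0, 0, 0], -1]]}}

```text
time_s: 7.15
ee_pos: [0.4787, 0.1985, 0.2295]
tcp_rot: [-0.08, 0.961, 0.024, 0.265]
contact_force: [-1.4, 0.1, -5.2]
grip_width: 0.504
gripper_force: 61.9
```

```bash
python3 - <<'E'
from h import *
s,p,R=now(); print(s["joints"].round(3),p,s["contact_force"],s["grip_width"],s["gripper_force"],np.degrees(np.arccos(-R.as_matrix()[2,2])))
E
python3 m.py s5
```

```text
[ 0.297  0.216  2.141 -0.25   0.256 -1.216] [0.47874179 0.19847805 0.22945325] [-1.36548936  0.08857518 -5.24728865] 0.5043691126813027 61.85832381248474 30.885153002660218
7.2 [0.47970063 0.19891137 0.23216281] [-1.36326965e+00 -2.28292798e-03 -2.42556195e+00] [-0.08015499  0.95999889  0.02471341  0.26714519]
-3 front-top x [-44.41921377] z 0.2020200059409243
-2 front-top x [-48.15587312] z 0.20190549411831027
-1 front-top x [-45.41836061] z 0.202101863967271
1 front-top x [-38.36952868] z 0.20234664222490506
orange n 1401 foremost -143.4550649769773 at z 233.09390034815658 y [-26.60071918  22.9976125 ]
top slope deg -42.3122811169188 zmax 249.95101571918212
```

Request:
{"api": "drive_tool", "payload": {"deltas": [[[-0.05, 0, -0.083], [0, 0, 0], -1], [[-0.1, 0, -0.166], [0, 0, 0], -1], [[-0.15, 0, -0.25], [0, 0, 0], -1], [[-0.2, 0, -0.333], [0, 0, 0], -1], [[-0.25, 0, -0.417], [0, 0, 0], -1]]}}

```text
time_s: 7.82
ee_pos: [0.4789, 0.1977, 0.3754]
tcp_rot: [-0.08, 0.96, 0.024, 0.266]
contact_force: [0.9, 0.5, -4.5]
grip_width: 0.506
gripper_force: 63.1
```

```bash
python3 m.py s6; python3 - <<'E'
from h import *
s,p,R=now(); print(s["joints"].round(3),s["grip_width"],s["gripper_force"])
E
```

```text
7.875 [0.47999545 0.1981192  0.37970022] [-0.00155405  0.31144462 -0.31010649] [-0.07982883  0.95963252  0.0245584   0.26856967]
-3 front-top x [-44.93593482] z 0.2019108274241151
-2 front-top x [-47.82556963] z 0.20196241677890348
-1 front-top x [-45.42081699] z 0.20221134737448487
1 front-top x [-25.56505701] z 0.2023891964003432
orange n 105 foremost -57.939279960214584 at z 247.19840023401895 y [-25.90078067  27.26942429]
[ 0.295  0.027  1.905 -0.101  0.669 -1.38 ] 0.5092254657299917 63.175567388534546
```

View pics/s6.png

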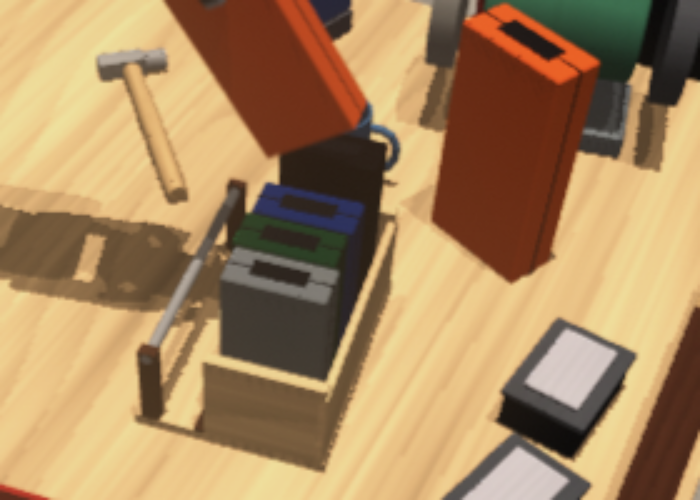

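```bash
cat >> h.py <<'E'
BAY=np.array([.472,-.192]); YB=np.radians(8.7)
E
python3 - <<'E'
from h import *
s,p,R=now()
a=orient(0)
q=np.r_[.46,.195,.39]; print(row(p,R,q,a))
b=world(-.0165,.39,0,BAY,YB); print(b,row(q,a,b,orient(0,YB)))
E
```

```text
([0.04, 0.001, -0.064], [0.003, 0.273, 0.001])
[ 0.45568985 -0.1944958   0.39      ] ([0.226, -1.279, 0.0], [0.0, 0.0, 0.006])
```

Request:
{"api": "drive_tool", "payload": {"deltas": [[[0.01, 0, -0.02], [0, 0.04, 0], -1], [[0.02, 0, -0.04], [0, 0.1, 0], -1], [[0.03, 0, -0.064], [0, 0.16, 0], -1], [[0.04, 0, -0.064], [0.002, 0.22, 0], -1], [[0.04, 0, -0.064], [0.003, 0.273, 0], -1]]}}

```text
time_s: 8.5
ee_pos: [0.4596, 0.1943, 0.3846]
tcp_rot: [-0.082, 0.997, -0.002, -0.004]
contact_force: [0.1, -0.6, -4.7]
grip_width: 0.507
gripper_force: 63.0
```

Request:
{"api": "drive_tool", "payload": {"deltas": [[[0.02, -0.08, 0], [0, 0, 0], -1], [[0.05, -0.2, 0], [0, 0, 0], -1], [[0.08, -0.35, 0], [0, 0, 0], -1], [[0.1, -0.5, 0], [0, 0, 0], -1], [[0.12, -0.65, 0], [0, 0, 0.003], -1]]}}

```text
time_s: 9.12
ee_pos: [0.4561, -0.0052, 0.385]
tcp_rot: [-0.079, 0.997, -0.001, -0.002]
contact_force: [0.4, 0.9, -4.5]
grip_width: 0.509
gripper_force: 63.7
```

```bash
python3 - <<'E'
from h import *
s,p,R=now(); print(s["time_s"],p,R.as_quat(),s["gripper_force"],s["joints"].round(2))
b=world(-.0165,.39,0,BAY,YB); print(row(p,R,b,orient(0,YB)))
E
```

```text
9.125 [ 0.45611106 -0.00523434  0.38501968] [-0.07941608  0.99683758 -0.00144421 -0.0024163 ] 63.66031050682068 [-0.15  0.11  1.7  -0.    1.33 -1.88]
([0.101, -0.623, -0.015], [-0.001, -0.003, 0.004])
```

Request:
{"api": "drive_tool", "payload": {"deltas": [[[0.03, -0.15, -0.01], [0, 0, 0], -1], [[0.05, -0.3, -0.01], [0, 0, 0.004], -1], [[0.08, -0.45, -0.01], [0, 0, 0.004], -1], [[0.1, -0.57, -0.01], [0, 0, 0.004], -1], [[0.1, -0.623, -0.01], [-0.001, -0.002, 0.004], -1]]}}

```text
time_s: 9.75
ee_pos: [0.4563, -0.1946, 0.3883]
tcp_rot: [-0.075, 0.997, 0.0, -0.001]
contact_force: [0.0, 0.6, -5.4]
grip_width: 0.504
gripper_force: 63.8
```

Request:
{"api": "drive_tool", "payload": {"deltas": [[[0, 0, 0], [0, 0, 0], -1], [[0, 0, 0], [0, 0, 0], -1]]}}

```text
time_s: 10.0
ee_pos: [0.4566, -0.192, 0.3894]
tcp_rot: [-0.076, 0.997, 0.0, -0.0]
contact_force: [0.3, -0.2, -5.0]
grip_width: 0.506
gripper_force: 63.8
```

```bash
cat > c.py <<'E'
from h import *
from rig import vision
import sys
s,p,R=now(); print(s["time_s"],p,R.as_quat().round(4),s["contact_force"],s["wrist_torque"])
ex=np.array([np.cos(YB),np.sin(YB)]);ey=np.array([-ex[1],ex[0]])
for n in("scene","top","wrist"):
    d=vision.get_image(n); P=cloud(d); hsv=cv2.cvtColor(d["image"],cv2.COLOR_RGB2HSV)
    q=P[...,:2]-BAY; a,b,z=q@ex*1000,q@ey*1000,P[...,2]*1000
    o=(abs(a)<130)&(abs(b)<70)&(z>(p[2]-.17)*1000)&(hsv[...,0]<16)&(hsv[...,1]>110)&(hsv[...,2]>40)
    o=cv2.erode(o.astype(np.uint8),np.ones((3,3)))>0
    print(n,o.sum())
    if o.sum()<40: continue
    X=np.c_[a,b,z][0:0]; X=np.stack([a[o],b[o],z[o]],1)
    print(" ext",np.percentile(X,[1,99],axis=0).round(1).tolist())
    # normals by SVD per local patch -> cluster
    nn=np.cross(np.gradient(np.dstack([a,b,z]),axis=1),np.gradient(np.dstack([a,b,z]),axis=0)); 
    for name,ax in(("x",0),("y",1),("z",2)):
        w=nn/np.linalg.norm(nn,axis=-1,keepdims=True)
        k=o&(abs(w[...,ax])>.85)
        if k.sum()>60:
            Y=np.stack([a[k],b[k],z[k]],1); c0=np.median(Y,0)
            for _ in range(3):
                U=np.linalg.svd(Y-Y.mean(0))[2] if len(Y)<1500 else np.linalg.eigh(np.cov(Y.T))[1].T[::-1]
                e=(Y-Y.mean(0))@U[2]; Y=Y[abs(e)<2.5]
            m=U[2]*np.sign(U[2][ax]); print("  face",name,len(Y),"normal",m.round(3),"mean",Y.mean(0).round(1),"ext",np.percentile(Y,[1,99],axis=0).round(1).tolist())
    cv2.imwrite(f"pics/{sys.argv[1]}_{n}.png",d["image"][:,:,::-1])
E
python3 c.py b1
```

```text
10.0 [ 0.45659028 -0.19204741  0.38937872] [-7.610e-02  9.971e-01  4.000e-04 -2.000e-04] [ 0.25914559 -0.24474467 -4.97928234] [0.01218238 0.05343919 0.0136663 ]
scene 5025
 ext [[-53.6, -21.3, 250.8], [45.7, 58.0, 614.7]]
  face x 317 normal [0.903 0.425 0.068] mean [ 31.9   2.6 359.5] ext [[-4.2, -10.0, 253.8], [40.8, 61.9, 486.8]]
  face y 1184 normal [ 0.002  1.    -0.018] mean [ -8.  -19.5 318. ] ext [[-52.9, -21.5, 262.0], [35.1, -17.5, 373.5]]
  face z 60 normal [-0.072 -0.029  0.997] mean [  4.8   6.2 431.9] ext [[-20.8, -8.7, 429.4], [28.6, 22.5, 434.0]]
top 2210
 ext [[-56.5, -15.0, 255.3], [38.9, 24.3, 434.5]]
  face x 45 normal [0.998 0.014 0.057] mean [ 34.    5.5 367.9] ext [[30.0, 2.4, 265.9], [39.8, 8.5, 431.6]]
  face y 1273 normal [ 0.     1.    -0.003] mean [ -2.7  23.4 340.6] ext [[-55.4, 22.3, 252.9], [34.9, 24.3, 430.2]]
  face z 277 normal [-0.057 -0.003  0.998] mean [  6.6   5.1 431.9] ext [[-58.5, -16.3, 427.3], [28.6, 22.9, 434.9]]
wrist 13426
 ext [[-64.4, -18.2, 304.6], [3.0, 23.4, 433.5]]
  face x 88 normal [ 0.056  0.998 -0.009] mean [-59.3   1.2 412.8] ext [[-64.6, -0.2, 298.6], [-44.3, 4.2, 431.5]]
  face y 877 normal [-0.058  0.006  0.998] mean [-38.6   2.7 430.6] ext [[-64.0, -18.6, 427.4], [2.6, 23.9, 433.4]]
  face z 2674 normal [-0.06   0.003  0.998] mean [-30.8   2.8 431.1] ext [[-63.4, -18.1, 428.2], [3.0, 23.1, 433.6]]
```

Request:
{"api": "drive_tool", "payload": {"deltas": [[[-0.02, -0.004, 0.1], [0, 0.015, 0], -1], [[-0.04, 0.006, 0.22], [0, 0.03, 0], -1], [[-0.04, 0.006, 0.36], [0, 0.03, 0], -1], [[-0.04, 0.006, 0.5], [0, 0.03, 0], -1], [[-0.04, 0.006, 0.6], [0, 0.03, 0], -1]]}}

```text
time_s: 10.78
ee_pos: [0.4681, -0.1884, 0.2084]
tcp_rot: [-0.076, 0.997, -0.002, -0.03]
contact_force: [1.3, -1.0, -4.9]
grip_width: 0.509
gripper_force: 63.8
```

Request:
{"api": "drive_tool", "payload": {"deltas": [[[0, 0, 0.06], [0, 0, 0], -1], [[0, 0, 0.09], [0, 0, 0], -1], [[0, 0, 0.09], [0, 0, 0], -1]]}}

```text
time_s: 11.15
ee_pos: [0.4668, -0.1892, 0.1829]
tcp_rot: [-0.076, 0.997, -0.002, -0.03]
contact_force: [0.7, -0.4, -4.9]
grip_width: 0.506
gripper_force: 63.7
```

```bash
python3 c.py b2
```

```text
11.15 [ 0.46677821 -0.18921701  0.18290189] [-0.076   0.9967 -0.002  -0.0299] [ 0.67056645 -0.36097951 -4.86878624] [-0.03346296 -0.06467364 -0.01002517]
scene 5078
 ext [[-81.3, -61.0, 21.5], [86.4, 55.1, 485.3]]
  face x 136 normal [ 0.174 -0.984  0.027] mean [ 31.2  -4.2 167.6] ext [[-81.2, -29.2, 23.0], [86.3, 11.2, 438.2]]
  face y 135 normal [-0.508  0.861 -0.026] mean [  7.5 -19.1 117.3] ext [[-36.8, -48.5, 44.7], [16.2, -16.4, 199.7]]
  face z 31 normal [ 0.223 -0.961  0.165] mean [ 15.3  -0.8 213.1] ext [[-83.4, -50.4, 57.3], [39.7, 7.4, 226.3]]
top 886
 ext [[-82.1, -57.4, 29.3], [82.6, 58.5, 226.0]]
  face x 11 normal [ 0.35   0.913 -0.211] mean [ 28.5  15.7 170. ] ext [[-37.4, 3.4, 91.9], [43.3, 23.9, 225.5]]
  face y 119 normal [ 0.412  0.911 -0.014] mean [ 11.   26.5 139.1] ext [[-61.2, 23.0, 32.3], [23.5, 58.2, 222.9]]
  face z 17 normal [0.336 0.941 0.043] mean [ 25.9  17.9 214.6] ext [[-46.5, 10.7, 87.7], [41.1, 49.6, 226.2]]
wrist 15503
 ext [[-84.0, -58.5, 39.4], [20.8, 53.2, 227.1]]
  face x 252 normal [ 0.328  0.937 -0.116] mean [-37.3   0.7 198. ] ext [[-80.6, -13.9, 58.9], [14.8, 11.0, 227.0]]
  face y 104 normal [ 0.955  0.278 -0.102] mean [-32.8   3.  164.5] ext [[-61.0, -54.4, 26.4], [-19.9, 53.0, 226.6]]
  face z 311 normal [-0.471 -0.844  0.258] mean [-15.6  -3.3 206. ] ext [[-84.0, -58.5, 51.8], [15.7, 22.8, 227.1]]
```

View pics/b2_scene.png

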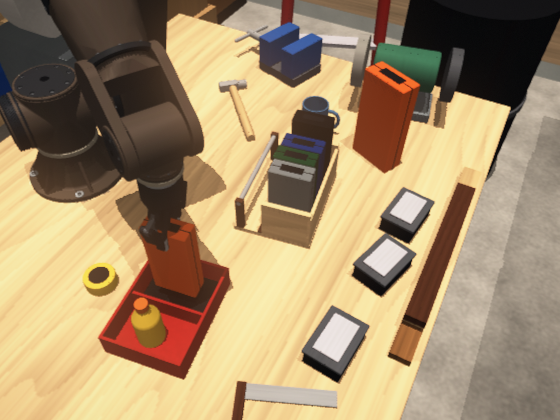

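Scene view: the orange case hangs over the empty dark bay at (175,260). The glue bottle at (148,325) and the row at (300,160) are standing undisturbed. I'll fit its top face.

```bash
cat > t.py <<'E'
from h import *
from rig import vision
s,p,R=now(); print(s["time_s"],p,s["contact_force"])
ex=np.array([np.cos(YB),np.sin(YB)]);ey=np.array([-ex[1],ex[0]])
for n in("wrist","top"):
    d=vision.get_image(n); P=cloud(d); hsv=cv2.cvtColor(d["image"],cv2.COLOR_RGB2HSV)
    q=P[...,:2]-BAY; a,b,z=q@ex*1000,q@ey*1000,P[...,2]*1000
    zt=(p[2]+.043)*1000
    o=(abs(a)<80)&(abs(b)<40)&(abs(z-zt)<9)&(hsv[...,0]<16)&(hsv[...,1]>110)
    Y=np.stack([a[o],b[o],z[o]],1)
    for _ in range(4):
        A=np.c_[Y[:,:2],np.ones(len(Y))]; f=np.linalg.lstsq(A,Y[:,2],rcond=None)[0]; Y=Y[abs(A@f-Y[:,2])<2]
    print(n,len(Y),"slope x,y",f[:2].round(4),"ext",np.percentile(Y,[1,99],axis=0).round(1).tolist(),"z med",np.median(Y[:,2]))
E
python3 t.py
```

```text
11.3 [ 0.46703791 -0.18951685  0.18367109] [ 0.43551648  0.22228744 -4.29292091]
wrist 12798 slope x,y [ 0.0021 -0.0052] ext [[-51.1, -17.6, 224.1], [16.2, 24.6, 227.2]] z med 225.83002987478778
top 96 slope x,y [-0.0797 -0.0402] ext [[15.8, 4.6, 222.0], [43.0, 24.8, 226.4]] z med 224.52393221460215
```

Request:
{"api": "drive_tool", "payload": {"deltas": [[[0, 0.01, 0.04], [0, 0, 0], -1], [[0, 0.01, 0.08], [0, 0, 0], -1], [[0, 0.01, 0.09], [0, 0, 0], -1], [[0, 0.01, 0.094], [0, 0, 0], -1]]}}

```text
time_s: 11.9
ee_pos: [0.4643, -0.1867, 0.1548]
tcp_rot: [-0.076, 0.997, -0.002, -0.03]
contact_force: [-4.9, 1.7, 8.9]
grip_width: 0.507
gripper_force: 65.5
```

Request:
{"api": "drive_tool", "payload": {"deltas": [[[0, 0, 0.003], [0, 0, 0], -1], [[0, 0, 0.006], [0, 0, 0], -1]]}}

```text
time_s: 12.15
ee_pos: [0.4642, -0.1868, 0.1547]
tcp_rot: [-0.076, 0.997, -0.002, -0.03]
contact_force: [-8.8, 3.0, 29.8]
grip_width: 0.507
gripper_force: 67.7
```

```bash
python3 t.py
```

```text
12.15 [ 0.46421503 -0.18676415  0.15467916] [-8.76581465  2.95717324 29.84703417]
wrist 12766 slope x,y [ 0.0007 -0.0023] ext [[-53.4, -14.5, 195.2], [13.8, 27.6, 198.3]] z med 196.92492635657518
top 78 slope x,y [-0.1025 -0.1359] ext [[13.1, 8.8, 192.2], [40.8, 27.7, 197.0]] z med 195.0616179332545
```

The case is on the floor: its top is at 196.9 mm against 196 expected, it is level, and the force has built up. I'll relieve the pressure, open and retreat upward.

Request:
{"api": "drive_tool", "payload": {"deltas": [[[0, 0, -0.006], [0, 0, 0], -1], [[0, 0, -0.006], [0, 0, 0], 1], [[0, 0, -0.006], [0, 0, 0], 1], [[0, 0, -0.006], [0, 0, 0], 1], [[0, 0, -0.006], [0, 0, 0], 1]]}}

```text
time_s: 12.88
ee_pos: [0.4646, -0.1867, 0.1547]
tcp_rot: [-0.076, 0.997, -0.002, -0.03]
contact_force: [0.9, 0.5, -0.3]
grip_width: 1.002
gripper_force: 0.0
```

Request:
{"api": "drive_tool", "payload": {"deltas": [[[0, 0, -0.04], [0, 0, 0], 1], [[0, 0, -0.1], [0, 0, 0], 1], [[0, 0, -0.25], [0, 0, 0], 1], [[0, 0, -0.4], [0, 0, 0], 1], [[0, 0, -0.5], [0, 0, 0], 1]]}}

```text
time_s: 13.5
ee_pos: [0.4736, -0.1854, 0.3074]
tcp_rot: [-0.076, 0.997, -0.003, -0.029]
contact_force: [0.4, -0.3, -1.2]
grip_width: 1.003
gripper_force: 0.0
```

Request:
{"api": "drive_tool", "payload": {"deltas": [[[0, 0, 0], [0, 0, 0], 1], [[0, 0, 0], [0, 0, 0], 1]]}}

```text
time_s: 13.75
ee_pos: [0.4731, -0.1853, 0.3042]
tcp_rot: [-0.076, 0.997, -0.002, -0.03]
contact_force: [0.2, 0.8, 0.3]
grip_width: 0.998
gripper_force: 0.0
```

```bash
sed -i 's/zt=.*/zt=196/' t.py; python3 t.py; python3 m.py s9; python3 - <<'E'
from rig import vision
import cv2
cv2.imwrite("pics/fin.png",vision.get_image("scene")["image"][:,:,::-1])
E
```

```text
13.75 [ 0.47306351 -0.18526108  0.30424702] [0.2410564  0.77868971 0.31369276]
wrist 3938 slope x,y [0.0007 0.0004] ext [[-52.8, -15.6, 195.0], [39.4, 26.7, 198.4]] z med 196.77768322611138
top 449 slope x,y [ 0.0012 -0.0113] ext [[-52.6, -15.6, 193.4], [40.6, 26.8, 197.3]] z med 195.3076274589834
13.9 [ 0.47309647 -0.18532806  0.30363394] [ 1.02779398 -0.57946922  0.21767006] [-0.07581796  0.99665225 -0.00162328 -0.03054985]
-3 front-top x [-44.44094577] z 0.20203001025539777
-2 front-top x [-48.53978388] z 0.20194646775343422
-1 front-top x [-44.84209674] z 0.20224345594325077
1 front-top x [-47.86609461] z 0.20186201305075757Traceback (most recent call last):
  File "m.py", line 12, in <module>
    A=a[o];Z=z[o]*1000;B=b[o]; print("orange n",o.sum(),"foremost",np.percentile(A,1),"at z",np.median(Z[A<np.percentile(A,3)]),"y",np.percentile(B,[1,99]))
                                                                   ~~~~~~~~~~~~~^^^^^
    return _quantile_unchecked(
        a, q, axis, out, overwrite_input, method, keepdims, weights)
    return _ureduce(a,
                    func=_quantile_ureduce_func,
    ...<5 lines>...
                    overwrite_input=overwrite_input,
                    method=method)
    r = func(a, **kwargs)
    result = _quantile(arr,
                       quantiles=q,
    ...<2 lines>...
                       out=out,
                       weights=wgt)
    slices_having_nans = np.isnan(arr[-1, ...])
                                  ~~~^^^^^^^^^
IndexError: index -1 is out of bounds for axis 0 with size 0
```

View pics/fin.png

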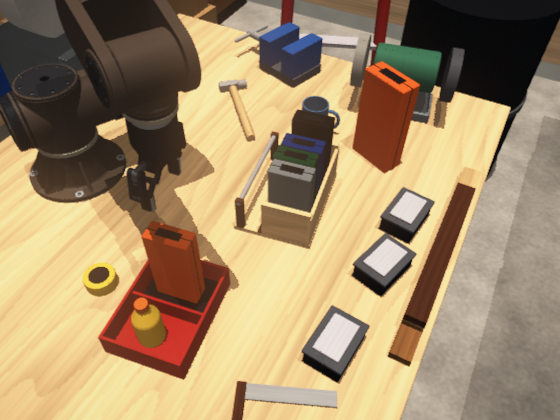

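The orange case stands upright and released in the bay at (175,265), about (-6, +6) mm from its middle. The gripper is clear above it at (150,180), and the other cases and the glue bottle are in place.

```bash
python3 -c "
from rig import ctrl
print(ctrl.finish_job())"
```

```text
the job is handed in; nothing more can be done
None
```

I tipped the orange case over the rail, gripped it near its spine and stood it upright in the caddy's empty bay, about 6 mm off the middle each way; the other cases and glue bottle stayed in place, and the job is handed in (no verdict shown).

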